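# Find a boom's balance point and hang it level

### The arm

A 6-joint arm with a two-finger parallel gripper is mounted at the origin on a cart in front of the work surface, level with it; the furniture and walls round the work are solid. World frame = base frame: x ahead of the robot, y to its left, z up, the work surface at z = 0. Lengths are in m, angles in rad, forces in N, time in s.
With the tool pointing down it reaches from about 0.35 to 1 m from the base axis. Payload 7.1 kg.
Tool frame: the origin (TCP) lies on the centre line of the jaws, within the pads' length; the fingertips stand 8 mm ahead of it and the grasp point (between the pads) lies 11 mm behind it (r.tip_extent is the distance from the TCP to the fingertips, in m); z points along the fingers, y is the line along which they close (so a half turn about z gives the same grasp; the last joint's range is limited). The gripper opens to 85 mm and grips with 20 to 120 N. Pads are 22 mm wide; open, the fingers measure 114 mm over their backs; the gripper's body (76 mm by 85 mm) begins 54 mm behind the grasp point. The pads swing forward as they close: fully open they stand 13 mm farther back than shut.
Start: joints at [-0.019, 0.423, 1.63, -0, 1.089, -0.019], TCP at [0.625, 0, 0.239] pointing down, gripper open.
Joint ranges: [-3, 3], [-0.9, 2.11], [0.09, 2.58], [-1.31, 4.45], [0.11, 2.69], [-2.54, 2.54]. Speed limits (rad/s): [2.39, 2.39, 3.01, 3.14, 3.14, 3.14].

### API

Orientations are given as a unit quaternion [x, y, z, w].
In Python, from bench import r, cams gives the robot as it stands. Calls block until the motion is done:
- r.move_pose(position, orientation): joint-space move of the TCP to a pose.
- r.move_l(position, rotation=None, max_speed=0.15): straight line of the TCP; rotation=None keeps the orientation; max_speed is the mean speed in m/s.
- r.set_joints(angles): joint-space move.
- r.move_gripper(opening): finger opening in m; the grip force is fixed at half the most; returns when the fingers have stopped.
- r.sleep(seconds).
- r.solve_ik(position, orientation): joint angles nearest the present ones, or None.
- cams.capture(name): name is "scene" or "side" or "wrist"; returns (picture, depth): 420x560x3 uint8, blue, green, red; 420x560 float32, m along the optical axis (not along the pixel's ray), 0 where there is no reading.
- cams.calibration(name): a dict with "K" (3x3 intrinsics, pixels), "camera_from_world" (4x4, takes a point from world to camera coordinates); the wrist camera has in their place "mount" (4x4, takes a point from camera to tool coordinates, whose origin is the TCP and whose axes are the flange's). Camera axes: x right, y up, looking along -z (the intrinsics and any distortion apply to the point x, -y, -z); pixel columns grow to the right and rows downward; lengths in m; the calibration is good to about 2 mm. A picture is of the moment at which its call begins: read the wrist's pose just before it. calibration takes no time and is no camera call.
A pose or a line that the arm cannot do raises r.MotionError and nothing moves.
- r.finish_job(): hands the job in; it is judged then, once.
Trained networks look in the newest picture that a camera, given by its name, has taken for a name from the list of things; names that differ only in an ending like _2 or _b are one class to them, and where a whole thing is asked for, a point or a joint stands for the part that bears it (a point fixed in the world has none). Each returns a list of dicts, best first, with "confidence" (0 to 1); they miss things now and then, are a little off and sometimes report something else, mostly with a low value. They report only what shows in the picture. A call takes as long as a camera call.
- cams.spot_in(thing, camera): "box" ([left, top, right, bottom] in pixels, round what is visible of it).
- cams.regions_of(thing, camera): "mask" (420x560 bool, what is visible of it) and "box" ([left, top, right, bottom] in pixels, round what is visible of it).
Readings, each from a call of its own:
- r.read_time(): time.
- r.read_q(): joint angles.
- r.read_dq(): joint speeds.
- r.read_joint_efforts(): joint torques, N m.
- r.read_tool_pos(): TCP position.
- r.read_tcp_rot(): TCP orientation.
- r.read_force(): force on the tool from outside, world axes, zero at the start.
- r.read_moment(): the same for the moment, N m.
- r.read_width(): finger opening in m.
- r.read_grip_force(): force on a finger pad.
Only numpy, scipy, OpenCV 4.12 (cv2) and the standard library are available. Lean on these libraries where they do the work, as an engineer would, in place of code of your own. Each camera call takes 0.05 s, during which the arm holds its last target. There are 200 camera calls.

### The job

Find the balance point of the sensor boom by sliding it endways, sensor head first, over the front edge of the rest block until it tips down over that edge by itself. Then shift the boom's pivot clamp to that balance point (pinch its two orange levers together to free it, let go and it grips again), and hang the boom by the clamp's cross pin in the vees of the blue stand so that it comes to rest level. Leave the tools lying around as they are.

Things in the scene. Friction and masses are not known exactly. Their poses are not given: they have to be found in the camera images.
- boom: sensor boom: square aluminium tube 200 long, 22 wide and high, black sensor head (34 wide, 32 high, flush below) on its +x end. Origin: underside, mid length; rear end face 100 behind, head's face 108 ahead; x towards the head, z up. 800 g. Ballast hidden inside differs every time: the balance point is anywhere from 20 mm behind to 30 mm ahead of the origin, and only tipping shows it
- boom_tail (a point): middle of the boom's plain rear end face (black cap), 11 mm above its underside. To push there the fingers must stay above the guide strips. A finger pressed against the end falsifies the tipping by friction; draw it back to see. The centre of mass lies 13 mm above the underside, so a nudged boom stays tipped up to 13 mm x sin(lean), about 3 mm, before the true balance point reaches the edge
- clamp_pins (a point): pivot clamp (50 g) on the tube: middle of its steel cross pin, 52 mm above the boom's underside; pin 7 thick, along y, 58 mm to each side. Above it a black grip block to lift by, 22 (x) by 18 (y), 9 to 36 mm above the pin axis. It can stand from 80 mm behind to 45 ahead of the boom's origin and starts behind. Unpinched it holds to about 18 N; pinched it slides with about 1 N
- clamp_pads (a point): middle between the clamp's two orange pinch pads, 26 mm ahead (boom +x) of the pin axis and level with it. The pads, one each side of the boom, are 22 long (x) and reach from 15 below to 11 above this point; outer faces 42 mm apart at rest, about 36 mm pinched fully (about 11 N). They close along the boom's y
- rest_edge (a point): middle of the front top edge of the dark steel rest block, the fulcrum; x points out over the edge, the way the boom slides, z up. Block fixed, 130 long (x), 64 wide, top 18 above the bench. Two guide strips on top, 5 high, 26 apart, keep the boom straight and end 13 mm behind the edge
- stand_vee (a point): where the middle of the cross pin lies when hung in the blue fixed stand, 106 mm above the bench; x along the hung boom (either way round), y along the pin. Two uprights with open vee heads (90 degrees), 41 to 51 mm out on either side along y; mouths 30 wide, tips 15 mm above this point. The pin turns freely, 40 mm above the boom's centre of mass: hung 4 mm off balance the boom leans 0.1 rad
- screwdriver_yel: yellow-handled screwdriver, 176 long, bystander; origin under its middle
- wrench_10: small combination wrench, 134 long, bystander; origin under its middle
- pliers_blue: blue-handled pliers lying flat, 168 long, bystander; origin under its middle
- tape_masking: roll of masking tape, 106 across, 25 high, bystander; origin under its middle

How it is judged:
On the way:
1. the boom has tipped head down over the edge of the rest block, resting on it (angle between boom's own x axis and vertical above 1.66 rad and contact force between boom and rest above 1 N), for 0.2 s.
At the end, for the whole second after the job is handed in: the boom hangs from the stand with its cross pin in both vees (pin middle within 12 mm of the seated point), carried by the stand, at rest and level within 0.12 rad (7 degrees) (distance between clamp_pins and stand_vee below 0.012 m and angle between boom's own x axis and vertical between 1.4508 and 1.6908 rad and contact force between boom and stand above 4 N and angular speed of boom below 0.25 rad/s and linear speed of boom below 0.03 m/s); the robot touches nothing.
It fails at once if a bystander (screwdriver, wrench, pliers or tape roll) is moved more than 25 mm (distance of any of screwdriver_yel, wrench_10, pliers_blue, tape_masking from where it was at the start of the episode above 0.025 m).
It also fails if it takes over 72 s, if anything falls off the work surface, if the arm or the gripper's body presses on something with over 40 N, if the wrist force passes 120 N, or if a joint passes its speed limit or range.

## Working session

There is one attempt and no reset: what is moved stays moved. The work goes in short steps, each a Python script; the robot and the scene stay as the last script left them, time stands still between calls to the robot, and variables do not carry over. Pictures are saved under pics/ and viewed, at most 10 in all, crops included, and the job is handed in when it is done.

```bash
ls; mkdir -p pics
cat > h.py <<'E'
import numpy as np, cv2
from scipy.spatial.transform import Rotation as R
from bench import r, cams
def cloud(name, depth, T=None):
    c=cams.calibration(name); K=np.array(c["K"])
    v,u=np.mgrid[0:420,0:560]
    x=(u-K[0,2])/K[0,0]*depth; y=(v-K[1,2])/K[1,1]*depth
    P=np.stack([x,-y,-depth,np.ones_like(depth)],-1)
    M=np.linalg.inv(np.array(c["camera_from_world"])) if T is None else T@np.array(c["mount"])
    return (P@M.T)[...,:3]
def toolT():
    T=np.eye(4);T[:3,:3]=R.from_quat(r.read_tcp_rot()).as_matrix();T[:3,3]=r.read_tool_pos();return T
E
cat > /tmp/a.py <<'E'
from h import *
ims=[]
for n in ["scene","side"]:
    im,d=cams.capture(n); ims.append(im); np.savez(f"/tmp/{n}.npz",im=im,d=d)
    P=cloud(n,d); print(n,cams.calibration(n).keys())
    for t in ["boom","boom_tail","clamp_pins","clamp_pads","rest_edge","stand_vee","screwdriver_yel","wrench_10","pliers_blue","tape_masking"]:
        try:
            for o in cams.regions_of(t,n)[:1]:
                m=o["mask"]&(d>0); q=P[m]
                print(n,t,round(o["confidence"],2),np.round(o["box"]),np.round(np.median(q,0),3),np.round(np.percentile(q,2,0),3),np.round(np.percentile(q,98,0),3))
        except Exception as e: print(t,e)
cv2.imwrite("pics/scene0.png",ims[0]);cv2.imwrite("pics/side0.png",ims[1])
print(r.read_time(),r.read_tcp_rot(),r.tip_extent)
E
PYTHONPATH=. python3 /tmp/a.py
```

```text
bench.py
picsTraceback (most recent call last):
  File "/tmp/a.py", line 1, in <module>
    from h import *
  File "h.py", line 1, in <module>
    import numpy as np, cv2
ModuleNotFoundError: No module named 'cv2'
```

```bash
cp /tmp/a.py a.py; python3 a.py
```

```text
scene dict_keys(['K', 'camera_from_world'])
scene boom 0.95 [238. 242. 324. 285.] [ 0.511 -0.331  0.043] [ 0.485 -0.404  0.021] [ 0.549 -0.209  0.107]
scene boom_tail 0.78 [240. 241. 326. 283.] [ 0.511 -0.329  0.043] [ 0.485 -0.404  0.003] [ 0.56  -0.205  0.107]
scene clamp_pins 0.79 [283. 240. 316. 280.] [ 0.514 -0.347  0.071] [ 0.472 -0.366  0.002] [ 0.609 -0.288  0.108]
scene clamp_pads 0.56 [287. 244. 314. 278.] [ 0.513 -0.352  0.072] [ 0.472 -0.366  0.036] [ 0.555 -0.324  0.109]
scene rest_edge 0.63 [261. 262. 313. 291.] [ 0.491 -0.323  0.019] [ 0.479 -0.382  0.004] [ 0.507 -0.262  0.027]
scene stand_vee 0.69 [129. 190. 190. 261.] [0.442 0.023 0.013] [ 0.379 -0.027  0.006] [0.503 0.081 0.11 ]
scene screwdriver_yel 0.78 [262. 199. 284. 221.] [ 0.674 -0.171  0.022] [ 0.656 -0.215  0.011] [ 0.698 -0.123  0.027]
scene wrench_10 0.5 [305. 241. 348. 273.] [ 0.611 -0.376  0.006] [ 0.594 -0.425  0.   ] [ 0.629 -0.304  0.011]
scene pliers_blue 0.84 [351. 322. 432. 355.] [ 0.474 -0.598  0.011] [ 0.439 -0.674  0.003] [ 0.493 -0.523  0.015]
scene tape_masking 0.7 [254. 168. 287. 198.] [ 0.7
[... 371 characters left out ...]
] [ 0.512 -0.355  0.069] [ 0.475 -0.366 -0.001] [ 0.606 -0.252  0.107]
side rest_edge 0.65 [247. 237. 282. 266.] [ 0.489 -0.33   0.018] [ 0.474 -0.383  0.001] [ 0.513 -0.256  0.027]
side stand_vee 0.57 [184. 168. 228. 210.] [0.441 0.023 0.012] [ 0.377 -0.026 -0.001] [0.516 0.16  0.113]
side wrench_10 0.63 [292. 234. 315. 259.] [ 0.608 -0.371  0.005] [ 0.59  -0.423 -0.001] [ 0.625 -0.305  0.01 ]
side pliers_blue 0.87 [276. 293. 328. 328.] [ 0.471 -0.598  0.01 ] [ 0.436 -0.675  0.001] [ 0.491 -0.521  0.015]
side tape_masking 0.61 [291. 179. 322. 201.] [ 0.766 -0.086  0.019] [ 0.72  -0.134 -0.001] [ 0.814 -0.034  0.029]
1.1 [ 7.07091029e-01  7.07122532e-01 -2.30340680e-06  1.54424339e-05] 0.008
```

View pics/scene0.png

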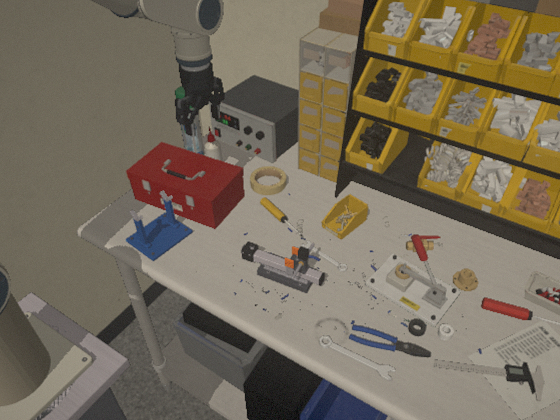

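```bash
cat > b.py <<'E'
from h import *
# hover over boom for wrist view
print(toolT()[:3,:3].round(2).tolist())
q=r.read_tcp_rot()
r.move_pose([0.53,-0.33,0.33],q)
T=toolT(); im,d=cams.capture("wrist"); np.savez("/tmp/w1.npz",im=im,d=d,T=T)
cv2.imwrite("pics/w1.png",im)
P=cloud("wrist",d,T)
for t in ["boom","boom_tail","clamp_pins","clamp_pads","rest_edge"]:
    for o in cams.regions_of(t,"wrist")[:1]:
        q_=P[o["mask"]&(d>0)]; print(t,round(o["confidence"],2),np.round(o["box"]),np.round(np.percentile(q_,[2,50,98],axis=0),3).tolist())
r.move_pose([0.46,0.03,0.36],q)
T=toolT(); im,d=cams.capture("wrist"); np.savez("/tmp/w2.npz",im=im,d=d,T=T)
cv2.imwrite("pics/w2.png",im)
print(r.read_time())
E
python3 b.py
```

```text
[[-0.0, 1.0, 0.0], [1.0, 0.0, -0.0], [-0.0, 0.0, -1.0]]
boom 0.87 [222.  56. 314. 229.] [[0.479, -0.396, 0.032], [0.511, -0.308, 0.047], [0.557, -0.202, 0.106]]
boom_tail 0.81 [218.  56. 316. 233.] [[0.481, -0.397, 0.036], [0.511, -0.311, 0.047], [0.557, -0.202, 0.106]]
clamp_pins 0.79 [221. 162. 313. 215.] [[0.47, -0.367, 0.022], [0.517, -0.345, 0.071], [0.566, -0.316, 0.106]]
clamp_pads 0.87 [219. 159. 316. 210.] [[0.47, -0.373, 0.017], [0.516, -0.345, 0.071], [0.567, -0.316, 0.106]]
4.1583
```

The scene shows the boom on the rest block at about (285,262), head to the left at (250,252). The clamp with orange pads is near (295,257), the blue stand at (160,225), and the red toolbox right behind it.

```bash
python3 -c "
import cv2;import numpy as np
cv2.imwrite('pics/w12.png',cv2.resize(np.vstack([cv2.imread('pics/w1.png')[20:300],cv2.imread('pics/w2.png')]),None,fx=.85,fy=.85))"
```

```text
(no output)
```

View pics/w12.png

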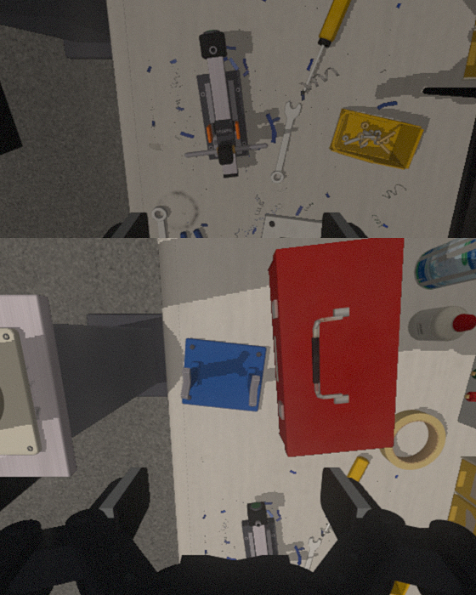

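```bash
cat > c.py <<'E'
from h import *
a=np.load("/tmp/w1.npz"); P=cloud("wrist",a["d"],a["T"]); ok=a["d"]>0
s=np.load("/tmp/scene.npz"); 
def rect(m,l):
    q=P[m][:,:2].astype(np.float32); b=cv2.minAreaRect(q*1000); print(l,len(q),np.round(b[0],1),np.round(b[1],1),round(b[2],1))
x,y,z=P[...,0],P[...,1],P[...,2]
reg=ok&(abs(x-.52)<.1)&(y>-.45)&(y<-.15)
for lo,hi in [(.015,.021),(.021,.026),(.036,.044),(.046,.053),(.066,.078),(.098,.115)]:
    m=reg&(z>lo)&(z<hi)
    n,L,st,c=cv2.connectedComponentsWithStats(m.astype(np.uint8))
    for i in range(1,n):
        if st[i,4]>60: rect(L==i,(lo,hi,round(float(np.median(z[L==i])),4)))
# tube axis from tube-top points
m=reg&(z>.034)&(z<.046); q=P[m][:,:2]
print("tube")
for yy in np.arange(-.41,-.19,.01):
    k=q[abs(q[:,1]-yy)<.003]
    if len(k)>10: print(round(yy,3),np.round(np.percentile(k[:,0],[3,97]),4))
a=np.load("/tmp/w2.npz"); P=cloud("wrist",a["d"],a["T"]); ok=a["d"]>0
x,y,z=P[...,0],P[...,1],P[...,2]
print("stand")
reg=ok&(x>.3)&(x<.55)&(y>-.08)&(y<.14)
for lo,hi in [(.004,.02),(.085,.1),(.1,.112),(.112,.125),(.125,.2)]:
    m=reg&(z>lo)&(z<hi)
    n,L,st,c=cv2.connectedComponentsWithStats(m.astype(np.uint8))
    for i in range(1,n):
        if st[i,4]>25: rect(L==i,(lo,hi,round(float(np.median(z[L==i])),4)))
E
python3 c.py
```

```text
(0.015, 0.021, 0.0176) 924 [ 533.4 -303.4] [ 20.9 113.3] 7.2
(0.015, 0.021, 0.0175) 673 [ 489.7 -308.8] [ 19.2 113.2] 6.9
(0.015, 0.021, 0.0177) 71 [ 542.  -372.1] [20.4  8.5] 11.5
(0.021, 0.026, 0.0225) 277 [ 527.5 -291.1] [ 7.9 61.3] 7.1
(0.021, 0.026, 0.0225) 284 [ 493.2 -293.7] [ 8.1 58. ] 7.2
(0.021, 0.026, 0.0227) 61 [ 534.3 -348.1] [ 7.8 21.6] 11.6
(0.036, 0.044, 0.0395) 1362 [ 508.2 -272.8] [23.2 86. ] 6.7
(0.036, 0.044, 0.0397) 306 [ 522.6 -386. ] [22.9 36.6] 5.8
(0.046, 0.053, 0.0491) 781 [ 500.5 -214.1] [33.9 32.8] 7.7
(0.046, 0.053, 0.0467) 333 [ 515.7 -333.9] [25.7 37.5] 7.0
(0.066, 0.078, 0.0724) 279 [ 542.3 -350.7] [13.2 66.9] 89.8
(0.066, 0.078, 0.0725) 229 [ 484.4 -358.5] [46.5  9.9] 9.8
(0.098, 0.115, 0.1052) 341 [ 518.1 -353.8] [18.9 22. ] 8.0
tube
-0.4 [0.5131 0.5352]
-0.39 [0.5119 0.5326]
-0.38 [0.5268 0.5326]
-0.37 [0.5287 0.5313]
-0.34 [0.5014 0.5287]
-0.33 [0.4989 0.5299]
-0.32 [0.4963 0.5287]
-0.31 [0.5024 0.5229]
-0.3 [0.5006 0.5217]
-0.29 [0.4996 0.5202]
-0.28 [0.4985 0.519 ]
-0.27 [0.4974 0.5179]
-0.26 [0.4961 0.5167]
-0.25 [0.4944 0.5156]
-0.24 [0.4934 0.
[... 245 characters left out ...]
 38 [537.5 -52.8] [ 1.6 36.7] 6.3
(0.085, 0.1, 0.0992) 1663 [540.5  34.7] [ 36.4 214.5] 6.1
(0.085, 0.1, 0.0994) 86 [538.9 133.1] [12.2 24.3] 44.3
(0.085, 0.1, 0.0995) 155 [540.6  50.2] [33.5 17.9] 85.2
(0.085, 0.1, 0.0928) 32 [399.6  36.6] [20.5  1.3] 84.9
(0.1, 0.112, 0.1006) 2206 [533.2  33. ] [ 33.9 212.7] 0.2
(0.1, 0.112, 0.1006) 34 [547.5  98.8] [8.1 9.6] 25.9
(0.1, 0.112, 0.1062) 192 [395.   35.8] [30.6 10.3] 83.4
(0.1, 0.112, 0.1068) 183 [486.4  25.7] [28.7 10.1] 83.8
(0.112, 0.125, 0.1142) 65 [396.9  51.5] [9.2 9.9] 80.5
(0.112, 0.125, 0.1137) 68 [488.1  42.5] [9.1 9. ] 89.4
(0.112, 0.125, 0.1138) 62 [393.6  21.6] [8.  9.7] 88.1
(0.112, 0.125, 0.1139) 62 [484.4  11.5] [9.3 9.3] 89.3
```

The wrist view shows the boom (head up at about (212,42)), and the blue stand at about (225,375) beside the red toolbox. The geometry from depth is consistent, so I'll push the tail in steps, drawing back after each one.

```bash
cat >> h.py <<'E'
bx=np.array([-.120,.9928,0]); bx/=np.linalg.norm(bx); by=np.array([-bx[1],bx[0],0])
edge=np.array([.505,-.249,.018]); tail0=np.array([.5245,-.4042,.018])
def down(xdir,pitch=0):   # tool x along xdir, tool z down; pitch>0 leans with a head-down boom
    x=np.array(xdir,float); z=np.array([0,0,-1.])
    xt=np.cos(pitch)*x+np.sin(pitch)*z; zt=np.cos(pitch)*z-np.sin(pitch)*x
    return R.from_matrix(np.c_[xt,np.cross(zt,xt),zt]).as_quat()
def headz(name="scene"):
    im,d=cams.capture(name); P=cloud(name,d); q=P[d>0]-edge
    a=q@bx; b=q@by; m=(abs(b)<.012)&(a>.02)&(a<.16)&(q[:,2]>-.015)&(q[:,2]<.06)
    return np.percentile(q[m][:,2],90)+.018
E
cat > d.py <<'E'
from h import *
Q=down(bx); up=np.array([0,0,.0355])
def at(s): p=tail0+bx*(s-.011); p[2]=.0355; return p
p=at(-.018); p[2]=.16
r.move_gripper(0.0); r.move_pose(p,Q); r.move_l(at(-.018),Q,.15)
print("z0",headz("scene"),headz("side"),r.read_time(), r.read_force())
r.move_l(at(.022),Q,.05); s=.022; print(r.read_time(),r.read_force())
while s<.090 and r.read_time()<42:
    r.move_l(at(s-.003),Q,.1); r.sleep(.15)
    h=headz(); 
    if h<.044:
        r.sleep(.3); h2=headz(); print("tip",s,h,h2); break
    s+=.002; r.move_l(at(s),Q,.06)
    if round(s*1000)%10==2: print(round(s,3),round(h,4),round(r.read_time(),2))
np.save("/tmp/s.npy",s)
print(s,r.read_time())
E
python3 d.py
```

```text
z0 0.05411307420604444 0.05457718191240131 7.8583 [-0.17133459 -0.74558637  0.27912957]
8.8083 [ 0.00389042 -1.14336422  0.94319758]
0.032 0.053 12.31
0.042 0.0528 15.81
tip 0.050000000000000024 0.03766108346351147 0.037503066136938566
0.050000000000000024 19.4083
```

```bash
cat > e.py <<'E'
from h import *
p=r.read_tool_pos(); print(p)
Q=down(bx)
r.move_l(np.array(p)-bx*.02,Q,.2)
r.move_l(np.array(p)-bx*.03+[0,0,.12],Q,.25)
r.move_gripper(.085)
r.move_pose([.51,-.29,.33],Q)
T=toolT(); im,d=cams.capture("wrist"); np.savez("/tmp/w3.npz",im=im,d=d,T=T); cv2.imwrite("pics/w3.png",im)
print(r.read_time())
E
python3 e.py
cat > f.py <<'E'
from h import *
for f in ["w1","w3"]:
    a=np.load(f"/tmp/{f}.npz"); P=cloud("wrist",a["d"],a["T"]); q=P[a["d"]>0]-edge
    A=q@bx; B=q@by; Z=q[:,2]+.018
    c=abs(B)<.008
    print(f,"profile a,z:",[(int(k*1000),round(float(np.median(Z[c&(abs(A-k)<.002)]))*1000 if (c&(abs(A-k)<.002)).sum()>3 else 0,1)) for k in np.arange(-.165,.13,.01)])
    m=c&(Z>.09)&(Z<.12); print("block a",np.percentile(A[m],[2,50,98]).round(4),"z",np.median(Z[m]),"b",np.percentile(B[(Z>.09)&(Z<.12)&(abs(B)<.03)],[2,98]).round(4))
    for sgn in (1,-1):
        m=(B*sgn>.018)&(B*sgn<.031)&(Z>.014)&(Z<.0205)&(abs(A)<.2); print("block-top a",np.percentile(A[m],[.5,99.5]).round(4))
    m=(abs(B)>.03)&(abs(B)<.057)&(Z>.045)&(Z<.1)&(abs(A)<.2); print("pin a",np.median(A[m]),np.percentile(A[m],[3,97]).round(4),"z",np.median(Z[m]))
    m=(abs(B)<.009)&(Z>.02)&(Z<.085)&(A>-.2)&(A<.15);print("boom ends",A[m].min(),A[m].max())
    m=(abs(B)<.008)&(A>-.04)&(A<.01)&(Z<.07)&(Z>.03); print("slope",np.polyfit(A[m],Z[m],1))
E
python3 f.py
```

```text
[ 0.52016016 -0.3684357   0.03549779]
21.9583
w1 profile a,z: [(-165, 0), (-155, 40.3), (-145, 39.4), (-134, 39.4), (-124, 0), (-114, 104.8), (-104, 105.4), (-94, 73.3), (-84, 61.2), (-74, 47.2), (-64, 408.5), (-54, 39.7), (-44, 39.4), (-34, 39.2), (-24, 39.3), (-14, 39.6), (-4, 39.5), (5, 39.5), (15, 39.5), (25, 54.9), (35, 49.3), (45, 49.0), (55, 0), (65, -0.9), (75, -1.1), (85, -0.9), (95, -0.7), (105, -0.7), (115, -0.8), (125, 0)]
block a [-0.1155 -0.1033 -0.0945] z 0.10522735229041807 b [-0.0096  0.0084]
block-top a [-0.1302 -0.0014]
block-top a [-0.1296 -0.0012]
pin a -0.104875462194648 [-0.1088 -0.1022] z 0.07234454378774949
boom ends -0.15653164292704663 0.053146570046716
slope [0.00088135 0.03952081]
w3 profile a,z: [(-165, -0.6), (-155, -0.5), (-145, -0.4), (-134, 0), (-124, 17.4), (-114, 17.5), (-104, 0), (-94, 57.6), (-84, 55.1), (-74, 53.0), (-64, 51.5), (-54, 0), (-44, 114.9), (-34, 112.1), (-24, 69.6), (-14, 49.2), (-4, 40.2), (5, 38.5), (15, 36.7), (25, 34.7), (35, 33.1), (45, 31.2), (55, 29.4), (65, 27.6), (75, 35.4), (85, 35.4), (95, 32.3), (105, 26.1), (115, -1.2), (125, -1.1)]
block a [-0.0504 -0.0398 -0.0298] z 0.1134760002574845 b [-0.0095  0.0082]
block-top a [-0.1291 -0.001 ]
block-top a [-0.1293 -0.001 ]
pin a -0.04516168973004958 [-0.0489 -0.0421] z 0.08111809989914509
boom ends -0.10053478253980881 0.10472022381320654
slope [-0.43138906  0.04081284]
```

View pics/w3.png

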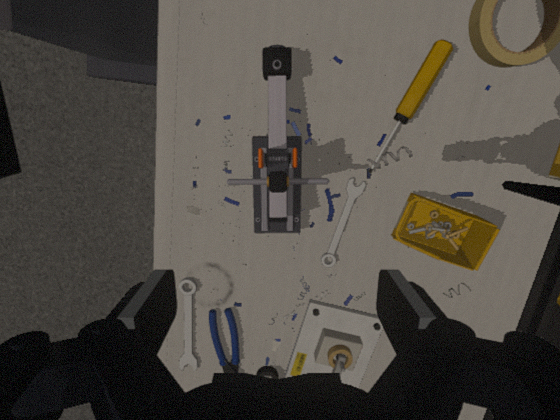

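The picture shows the boom tipped, head at (277,60) down over the block front at about (277,137), clamp at (278,180). Tail end, head end, pin and push travel all put the edge 6–8 mm ahead of the origin. Correcting for the clamp's own weight shift gives a clamp target of about +10 mm, so it has to slide 59.6 mm. Next I pinch and slide.

```bash
cat >> h.py <<'E'
th=.18; E0=edge-bx*.0005-by*.0006; zz=np.array([0,0,1.])
bu=np.cos(th)*bx-np.sin(th)*zz; bw=np.sin(th)*bx+np.cos(th)*zz
def B(s,h): return E0+bu*s+bw*h
E
cat > g.py <<'E'
from h import *
Q=down(bx,th); s=-.0292; D=.0596
f0=np.array(r.read_force())
r.move_pose(B(s,.13),Q); r.move_l(B(s,.037),Q,.15)
print("down",np.round(r.read_force()-f0,1),r.read_time())
r.move_gripper(.030); print("w",r.read_width(),r.read_grip_force(),np.round(r.read_force()-f0,1))
for k in (.01,.035,D):
    r.move_l(B(s+k,.037),Q,.04); print(k,np.round(r.read_force()-f0,1),r.read_width())
r.move_gripper(.075); print(np.round(r.read_force()-f0,1))
r.move_l(B(s+D,.11),Q,.2)
r.move_pose([.51,-.29,.33],down(bx))
T=toolT(); im,d=cams.capture("wrist"); np.savez("/tmp/w4.npz",im=im,d=d,T=T); cv2.imwrite("pics/w4.png",im)
print(r.read_time())
E
python3 g.py; sed -i 's/\["w1","w3"\]/["w4"]/' f.py; python3 f.py
```

```text
down [-0.9 -0.8 -0.3] 23.4833
w 0.03578000943488721 61.9829809415387 [-2.5  0.5  8. ]
0.01 [-3.8  1.2 10.9] 0.035921722347968636
0.035 [-5.1  2.5 18.7] 0.035624264155088764
0.0596 [-6.7  2.8 19.7] 0.03600045684327384
[-0.7 -0.5 -0.2]
27.8833
w4 profile a,z: [(-165, -0.8), (-155, -0.3), (-145, -1.0), (-134, 0), (-124, 17.8), (-114, 17.5), (-104, 0), (-94, 57.0), (-84, 55.2), (-74, 53.4), (-64, 51.5), (-54, 49.4), (-44, 47.5), (-34, 46.0), (-24, 44.1), (-14, 42.6), (-4, 40.2), (5, 87.9), (15, 103.4), (25, 102.1), (35, 59.1), (45, 38.2), (55, 29.3), (65, 27.3), (75, 35.4), (85, 39.7), (95, 32.2), (105, 25.6), (115, -0.9), (125, -0.8)]
block a [0.0068 0.0182 0.029 ] z 0.10269028547265674 b [-0.0094  0.008 ]
block-top a [-0.1304 -0.001 ]
block-top a [-0.1305 -0.0009]
pin a 0.013790016180205564 [0.0105 0.016 ] z 0.07043069054685527
boom ends -0.1163457832154584 0.10468740617482425
slope [-0.01877202  0.04388913]
```

```bash
cat > i.py <<'E'
from h import *
Q=down(bx,th); s=.0043
r.move_pose(B(s,.13),Q); r.move_l(B(s,.068),Q,.12); f0=np.array(r.read_force())
r.move_gripper(.008); print("w",r.read_width(),np.round(r.read_force()-f0,1),r.read_time())
p=B(s,.068); r.move_l(p+[0,0,.05],Q,.1)
r.move_l(p+[0,0,.17],down(bx),.15); print(np.round(r.read_force()-f0,1),r.read_width())
sd=np.array([.105,.9945,0]); QS=down(sd/np.linalg.norm(sd)); c=np.array([.4407,.0312,0])
r.move_pose(c+[0,0,.27],QS); print(r.read_time())
r.move_l(c+[0,0,.15],QS,.1)
im,_=cams.capture("side"); cv2.imwrite("pics/side1.png",im[120:260,130:290])
im2,_=cams.capture("scene"); v=np.hstack([cv2.resize(i,(400,350)) for i in (im[120:260,130:290],im2[140:280,80:240])]); cv2.imwrite("pics/pre.png",v)
print(np.round(r.read_force()-f0,1),r.read_time())
E
python3 i.py
```

```text
w 0.01738146089868468 [-1.6  1.3  6.5] 29.9167
[-1.3  0.5 -8.7] 0.017047234279475895
32.575
[-1.   1.  -8.6] 34.025
```

View pics/pre.png

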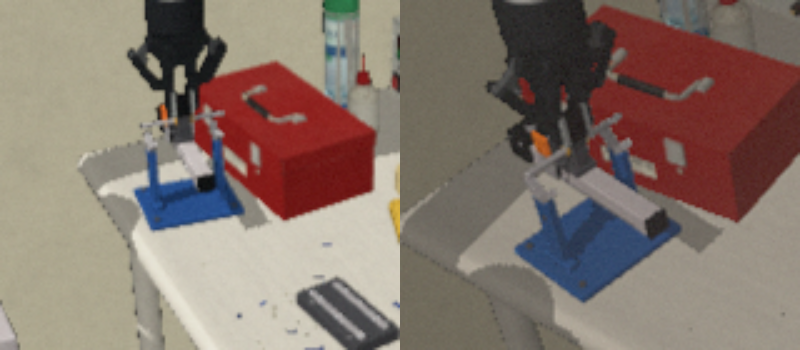

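The boom is held by the grip block, with its cross pin right above both vee heads: left at about (150,128) and (525,185), right at (215,118) and (610,125). Now I lower it, release, and check the lean.

```bash
cat > j.py <<'E'
from h import *
f0=np.array(r.read_force()); p=np.array(r.read_tool_pos()); Q=r.read_tcp_rot(); 
for z in (.130,.126,.123,.1215):
    r.move_l([p[0],p[1],z],Q,.05); f=np.array(r.read_force())-f0; print(z,np.round(f,1))
    if f[2]>7: break
r.move_gripper(.05); r.sleep(.2)
r.move_l([p[0],p[1],.24],Q,.12); r.sleep(1.5)
r.move_pose([.46,.02,.40],Q)
T=toolT(); im,d=cams.capture("wrist"); np.savez("/tmp/w5.npz",im=im,d=d,T=T); print(r.read_time())
Pw=cloud("wrist",d,T)[d>0]
sd=np.array([.105,.9945,0]); sd/=np.linalg.norm(sd); sp=np.array([-sd[1],sd[0],0]); c=np.array([.4407,.0312,0])
def an(P,l):
    q=P-c; A=q@sd;Bq=q@sp;Z=q[:,2]
    c8=(abs(Bq)<.008)
    print(l,[(int(round(k*1000)),round(1000*float(np.median(Z[c8&(abs(A-k)<.003)&(Z>.03)])),1)) for k in np.arange(-.12,.13,.02) if (c8&(abs(A-k)<.003)&(Z>.03)).sum()>3])
    m=(abs(Bq)>.03)&(abs(Bq)<.04)&(Z>.09)&(Z<.13)&(abs(A)<.03); print("pin",m.sum(),np.median(A[m]),np.median(Z[m]))
    m=(abs(Bq)<.012)&(Z>.125)&(Z<.16)&(abs(A)<.04); print("block",np.median(A[m]),np.median(Bq[m]),np.median(Z[m]))
an(Pw,"wrist")
im2,d2=cams.capture("scene"); an(cloud("scene",d2)[d2>0],"scene")
v=np.hstack([cv2.resize(i,(400,350)) for i in (im[100:380,120:440],im2[140:280,80:240])]); cv2.imwrite("pics/post.png",v)
E
python3 j.py
```

```text
0.13 [ 0.5 -0.1  0.1]
0.126 [ 0.6 -0.7  0.7]
0.123 [ 1.7 -0.1  0.1]
0.1215 [-3.1  1.  15.7]
39.325
wrist [(-100, 74.5), (-80, 74.9), (-60, 75.2), (-40, 75.1), (-20, 415.4), (0, 431.4), (20, 82.7), (40, 76.1), (60, 75.7), (80, 85.6), (100, 80.8)]
pin 97 0.0008988707963061207 0.10797990897639898
block 0.0012232692678085396 -0.0015651975471486657 0.14087512584277667
scene [(-100, 75.7), (-80, 75.9), (-60, 74.5), (-40, 557.4), (-20, 485.9), (0, 445.7), (20, 100.9), (60, 79.5), (80, 88.5)]
pin 38 -0.0036954033169549648 0.11094675218257277
block -0.006409321308687796 -0.0013254211564570227 0.13820576391325634
```

View pics/post.png

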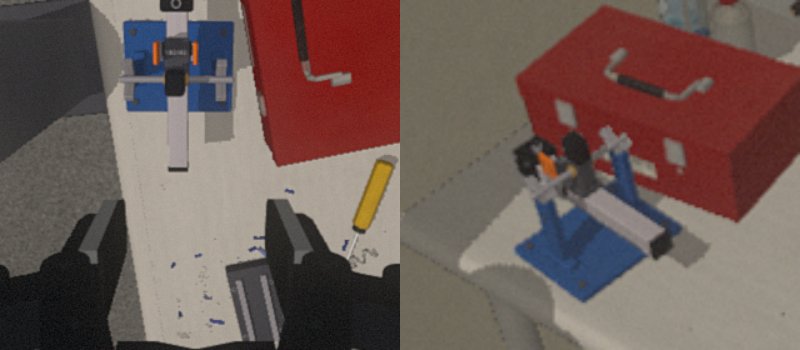

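The boom hangs with its pin in both vees, at (128,80) and (222,80). The tube-top heights show about 0.01 rad of lean and the arm is clear, so I'm handing it in.

```bash
python3 -c "
from h import *
r.sleep(1.0); print(r.read_time(), r.finish_job())"
```

```text
the job is handed in; nothing more can be done
40.375 None
```

The boom tipped over the edge with its balance point about 6–8 mm ahead of the origin. I moved the clamp to about +10 mm to allow for its own weight, and the boom was hanging in both vees, level to about 0.01 rad, when I handed the job in at 40 s; no verdict was returned.

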